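Close the lacquer tin and hold the mixer's recessed start button

TASK

Get the lacquer tin on the mixer mixed: first press its lid down until it is fully home. Then take the long, straight-handled steel pin out of the wooden tool rest, reach it through the small hole in the top of the control box and push the recessed button all the way down. Finish while still gripping the pin and holding the button down, and leave the other things on the bench where they are.

Things in the scene. Friction and masses are not known exactly. Their poses are not given: they have to be found in the camera images.
- mixer: the mixer, fixed to the bench: a grey round base 190 mm across, 50 mm high, carrying a steel disc 148 mm across and, clamped between three short posts at its centre, a round metal tin 85 mm across. Origin: under the centre at bench height, straight below the centre of the tin; z up. It may stand at the left, middle or right place of the bench
- lid (a joint): how far the tin's flat press-on steel lid (88 mm across, 24 mm high) has been pushed down, in m: starts between 0 and 0.002 (standing proud), 0.008 is fully home against its stop, where the skirt almost meets the bead round the tin. It slides straight down against a steady friction of about 8 N and stays where it is left
- lid_top (a point): centre of the flat top of the lid; it moves down with the lid: 162 mm above the bench at joint value 0, 154 mm when fully home
- control: the control box, fixed to the bench: grey, 140 mm (its x) by 120 mm (its y), 70 mm high, with a small hole in the top on one half (30 mm off centre towards its -y) and a black switch knob, 17 mm high, on the other half (the switch is of no concern). Origin: centre of its underside
- hole (a point): centre of the mouth of the round hole in the flat top of the control box: 16 mm across, straight down, 70 mm above the bench, with a flat bright metal ring round it. At its bottom sits the black button, 14 mm across, its top 25 mm below the mouth
- button (a joint): how far the recessed button is pushed down, in m: 0 is up, 0.006 is all the way down against its stop. It is sprung: 2 N to begin, 5 N at the stop, and comes up when let go
- rest: the wooden tool rest, fixed to the bench: a block 60 mm (its x) by 150 mm (its y), 70 mm high, with two upright through holes, 10 mm across and 90 mm apart along its y, each holding a tool. Origin: centre of its underside
- stylus: the pin, upright in either hole of the rest, the taller tool: steel rod 8 mm across, 60 mm long; collar 22 mm across, 4 mm thick, resting on the block; plain black round handle 16 mm across, 64 mm long; 40 to 85 g. Origin: the lower tip of the rod; z runs up along it, the middle of the handle 96 mm from the origin. In the rest the tip is 10 mm and the top 138 mm above the bench.
- stub: the other tool in the rest, to be left there: a short handle with a black ball 30 mm across at its top, 125 mm above the bench. Origin: the tip of its 20 mm rod
- tape: a roll of masking tape lying flat, 90 mm across and 24 mm high, a bystander to leave alone. Origin: on or in it
- wrench: a steel wrench lying flat, 150 mm long, a bystander to leave alone. Origin: on or in it
- cup: a white open cup, 72 mm across and 75 mm high, a bystander to leave alone. Origin: on or in it
- jar: an amber jar, 64 mm across and 75 mm high, a bystander to leave alone. Origin: on or in it
- can: a closed metal can, 80 mm across and 100 mm high, a bystander to leave alone. Origin: on or in it
- thinner: a grey bottle, 66 mm across and 150 mm high, a bystander to leave alone. Origin: on or in it
- brush: a paint brush lying flat, a bystander to leave alone. Origin: on or in it
Not all that is in view belongs to the job. What is shaped like the stylus but orange is not meant. Leave any red look-alike of the control alone.

How it is judged:
By the outcome, as a careful person would: the job done as asked, in the order asked, and still so for the second after the job is handed in, while the arm keeps its last pose, push and grip.
It also fails if it takes over 59 s, if anything falls off the work surface, if the arm or the gripper's body presses on something with over 40 N, if the wrist force passes 120 N, or if a joint passes its speed limit or range.

ROBOT

A 7-joint arm with a two-finger parallel gripper is mounted at the origin on the work surface. World frame = base frame: x ahead of the robot, y to its left, z up, the work surface at z = 0. Lengths are in m, angles in rad, forces in N, time in s.
With the tool pointing down it reaches from about 0.425 to 0.875 m from the base axis. Payload 4.7 kg.
Tool frame: the origin (TCP) lies at the very end of the fingers, on their centre line; the grasp point (between the pads) lies 19 mm behind it; x points along the fingers, y is the direction in which the jaws open and shut, and the axes are right-handed (so a half turn about x gives the same grasp; the last joint's range is limited). The gripper opens to 87 mm and grips with 3 to 60 N. Pads are 19 mm wide; open, the fingers measure 117 mm over their backs; the gripper's body (75 mm by 190 mm) begins 51 mm behind the grasp point.
Start: joints at [-1.22, 0.321, -0.07, 1.45, 0.023, 1.371, -0.057], TCP at [0.215, 0.613, 0.223] pointing down, gripper open.
Joint ranges: [-2.86, 2.86], [-0.3, 2.09], [-1.38, 1.24], [0.06, 2.45], [-1.56, 4.7], [0.09, 2.05], [-2.69, 2.69]. Speed limits (rad/s): [2.57, 2.57, 3.14, 3.14, 3.14, 3.14, 3.14].

INTERFACE

Orientations are given as a rotation vector (axis times angle).
In Python, from bench import ctrl gives the robot as it stands.
- The arm moves only by the tool step_arm, never from a script. Its argument "increments" is one flat list of numbers, 6 for each row, row after row: the shift along the tool's x, y, z in cm, then the turn, a rotation vector about the tool's x, y, z in rad. In form: [tx, ty, tz, ax, ay, az, tx, ty, tz, ax, ay, az, ...]. A call has 1 to 12 rows; each row shifts and turns the commanded pose from where the row before left it, along the tool's axes as they then stand; what a row does not reach is not made up. A row lasts 1/8 s, in which the tool goes at most 62.5 mm and 10.7 degrees, less where a joint would pass 70% of its speed; a pose out of reach is approached as far as the arm can. A call with a gripper value outside its range is refused whole. "fingers" is the opening in per cent of the stroke, from 0 (shut) to 100 (fully open), set as the call begins (left out, the last holds). The fingers move at their own pace and stop on an object; "force" is the grip in N (left out, the last holds). Time passes only in rows, so rows that do not move let the fingers close. It gives the time, the measured TCP pose, the force and the opening at its end, in the units of the state.
- ctrl.get_state(): the state, without advancing time (a new reading comes with each control period).
- ctrl.get_image(name): name is "scene" or "top"; returns the picture (384x512x3 uint8, red, green, blue); there is no depth.
- ctrl.camera_params(name): a dict with "vertical_fov" (degrees; the focal length in pixels is half the picture's height over the tangent of half this angle, whatever the lens; pixels are square), "cx", "cy" (the principal point, pixels), "k1" (the pictures are not rectified: a ray, as slopes to the right and down, at radius r is drawn at 1 + k1 r^2 times it, then the intrinsics apply), "R" (3x3) and "t" (3): a world point X has camera coordinates R X + t. Camera axes: x right, y down, z forward; pixel columns grow to the right and rows downward; lengths in m; the calibration is good to about 2 mm. A picture is of the moment at which its call begins. camera_params takes no time and is no camera call.
- ctrl.close_job(): hands the job in, once; it reports no verdict.
Trained networks look in the newest picture that a camera, given by its name, has taken for a name from the list of things; names that differ only in an ending like _2 or _b are one class to them, and where a whole thing is asked for, a point or a joint stands for the part that bears it (a point fixed in the world has none). Each returns a list of dicts, best first, with "score" (0 to 1); they miss things now and then, are a little off and sometimes report something else, mostly with a low value. They report only what shows in the picture. A call takes as long as a camera call. They do not tell look-alikes from the thing itself.
- ctrl.search_frame(camera, name): "xyz" ([x, y, z] in m, in the coordinates of the camera as it stood for that picture, good to about 4 mm: the middle of the surface that is visible of it).
- ctrl.silhouettes(camera, name): "pixels" (384x512 bool, what is visible of it).
- ctrl.spot_point(camera, name): "xyz" ([x, y, z] in m, in the coordinates of the camera as it stood for that picture, good to about 4 mm: a listed point, or the origin of a listed thing).
The state is a dict: "time": time; "joint_positions": joint angles; "qd": joint speeds; "joint_torque": joint torques, N m; "position": TCP position; "tool_rot": TCP orientation; "ft_force": force on the tool from outside, world axes, zero at the start; "torque": the same for the moment, N m; "grip_width": opening from 0.0 (shut) to 1.0 (fully open).
Only numpy, scipy, OpenCV 4.12 (cv2) and the standard library are available. Lean on these libraries where they do the work, as an engineer would, in place of code of your own. Each camera call takes 0.05 s, during which the arm holds its last target.

## Working session

There is one attempt and no reset: what is moved stays moved. The work goes in short steps, Python scripts to look and compute and a tool call to move; the robot and the scene stay as the last step left them, time stands still between calls to the robot, and variables do not carry over. Pictures are saved under pics/ and viewed, and the job is handed in when it is done.

Besides the shell and the picture viewer there is one more tool, called after "Emit:" as name(argument=value, ...), one argument or row to a line, values as JSON. step_arm: Moves the arm, as the interface text tells. Its arguments: {"type":"object","properties":{"increments":{"type":"array","items":{"type":"number"}},"fingers":{"type":"number"},"force":{"type":"number"}},"required":["increments"]}

```bash
mkdir -p pics
cat > h.py <<'E'
import numpy as np, cv2
from bench import ctrl
def save(cam,fn):
    im=ctrl.get_image(cam); cv2.imwrite('pics/'+fn,im[:,:,::-1]); return im
def w(cam,x):
    p=ctrl.camera_params(cam); R=np.array(p['R']);t=np.array(p['t']); return R.T@(np.array(x)-t)
def pix(cam,X):
    p=ctrl.camera_params(cam); R=np.array(p['R']);t=np.array(p['t']); c=R@np.array(X)+t
    f=192/np.tan(np.radians(p['vertical_fov'])/2); s=c[:2]/c[2]; s=s*(1+p['k1']*(s@s)); return s*f+[p['cx'],p['cy']]
def ray(cam,uv,z):
    from scipy.optimize import fsolve
    return fsolve(lambda q: pix(cam,[q[0],q[1],z])-np.array(uv),[0.6,0.0])
E
python3 - <<'E'
from h import *
for c in ['scene','top']: save(c,c+'0.png'); p=ctrl.camera_params(c); print(p)
s=ctrl.get_state(); print({k:np.round(v,3) for k,v in s.items()})
for c in ['scene','top']:
  for n in ['mixer','lid_top','control','hole','rest','stylus','stub']:
    print(c,n,[(round(d['score'],2),np.round(w(c,d['xyz']),3)) for d in ctrl.spot_point(c,n)])
print(ctrl.get_state()['time'])
E
```

```text
{'vertical_fov': 42.68577335871191, 'cx': 258.70038504754615, 'cy': 191.409083373211, 'k1': -0.12501889382044273, 'R': array([[-0.02570941,  0.99958811,  0.01275256],
       [ 0.54293999,  0.02467345, -0.83940895],
       [-0.83937786, -0.01465684, -0.54335071]]), 't': array([ 0.04960706, -0.20934002,  1.80167206])}
{'vertical_fov': 46.33774130687612, 'cx': 254.86502931920853, 'cy': 196.84679371570704, 'k1': -0.05914579597921983, 'R': array([[ 1.84000916e-02, -9.99830265e-01,  9.36826976e-04],
       [-9.93828037e-01, -1.83921342e-02, -1.09396356e-01],
       [ 1.09395018e-01,  1.08185805e-03, -9.93997766e-01]]), 't': array([-0.06484659,  0.55538411,  1.31921053])}
{'time': np.float64(0.1), 'joint_positions': array([-1.22 ,  0.322, -0.07 ,  1.452,  0.023,  1.371, -0.057]), 'qd': array([-0.001, -0.003, -0.   , -0.003, -0.   , -0.   ,  0.001]), 'joint_torque': array([-0.0000e+00, -4.9258e+01, -4.0600e-01, -3.1340e+01, -6.4000e-02,
        4.0000e-02,  0.0000e+00]), 'position': array([0.215, 0.613, 0.222]), 'tool_rot': array([ 0.263,  1.555, -0.266]), 'ft_force': array([ 0.388,  0.335, 
[... 495 characters left out ...]
67, array([ 0.528, -0.411, -0.001])), (0.57, array([ 0.452, -0.292, -0.004]))]
scene stub [(0.67, array([ 0.543, -0.24 ,  0.05 ]))]
top mixer [(0.64, array([ 0.476,  0.276, -0.002])), (0.21, array([0.482, 0.273, 0.162]))]
top lid_top [(0.8, array([0.482, 0.271, 0.162]))]
top control [(0.97, array([ 0.513, -0.004, -0.005])), (0.75, array([ 0.38 , -0.45 ,  0.003]))]
top hole [(0.75, array([ 0.388, -0.473,  0.067])), (0.56, array([ 0.526, -0.032,  0.073]))]
top rest []
top stylus [(0.59, array([ 0.533, -0.332,  0.009])), (0.51, array([ 0.446, -0.289,  0.001])), (0.5, array([ 0.528, -0.414,  0.   ]))]
top stub [(0.63, array([ 0.529, -0.335,  0.013])), (0.54, array([ 0.548, -0.238,  0.052]))]
0.8
```

View pics/scene0.png

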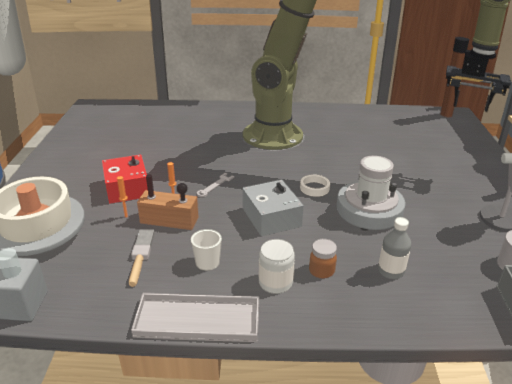

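View pics/top0.png

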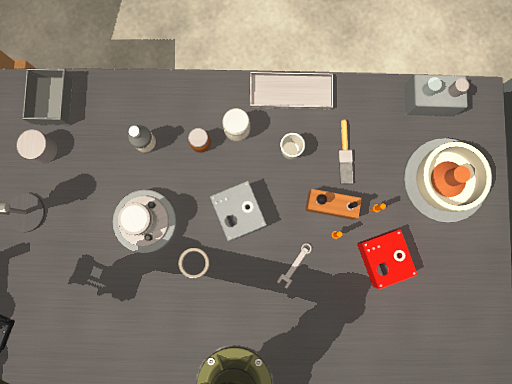

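Run:
```python
from h import *
a=cv2.imread('pics/scene0.png')[140:240,90:220]; b=cv2.imread('pics/top0.png')[165:265,295:425]
c=np.hstack([cv2.resize(x,None,fx=3,fy=3,interpolation=cv2.INTER_CUBIC) for x in (a,b)]); cv2.imwrite('pics/crop1.png',c)
t=cv2.imread('pics/top0.png')[170:260,100:280]; cv2.imwrite('pics/crop2.png',cv2.resize(t,None,fx=4,fy=4,interpolation=cv2.INTER_CUBIC))
for c in ['scene','top']:
  for n in ['stylus','lid','lid_top','hole']:
    try:
      for d in ctrl.silhouettes(c,n):
        ys,xs=np.nonzero(d['pixels']); print(c,n,round(d['score'],2),len(xs),xs.min(),xs.max(),ys.min(),ys.max(),xs.mean().round(1),ys.mean().round(1))
    except Exception as e: print(c,n,e)
```

```text
scene stylus 0.71 197 168 176 161 193 171.7 177.0
scene stylus 0.56 172 146 155 173 199 150.0 186.5
scene stylus 0.55 215 116 127 175 216 122.0 192.0
scene lid 0.97 626 360 393 157 178 376.2 167.4
scene lid 0.57 2507 242 302 180 235 271.9 207.2
scene lid_top 0.83 687 359 393 155 179 376.2 167.0
scene hole 0.88 1479 103 146 156 202 124.7 177.1
scene hole 0.55 2478 242 302 180 235 272.2 207.2
top stylus 0.63 68 346 356 201 209 351.2 205.2
top stylus 0.55 57 331 340 231 237 335.4 233.9
top lid 0.73 925 118 152 202 235 134.7 218.5
top lid 0.65 716 222 249 109 141 235.8 124.9
top lid_top 0.73 878 118 151 203 234 134.1 218.7
top hole 0.77 1956 212 264 183 239 237.6 211.1
top hole 0.71 2315 357 416 229 288 386.7 259.0
top hole 0.19 903 117 151 202 235 134.1 218.5
```

View pics/crop1.png

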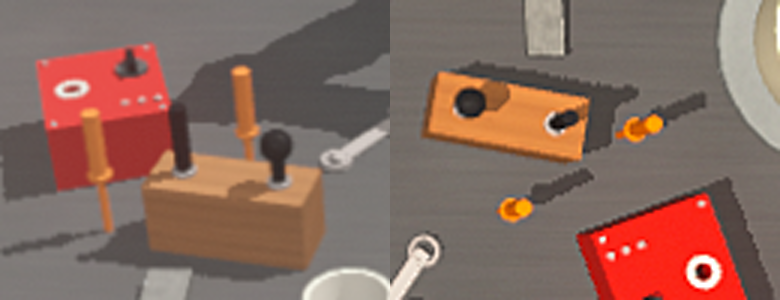

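View pics/crop2.png

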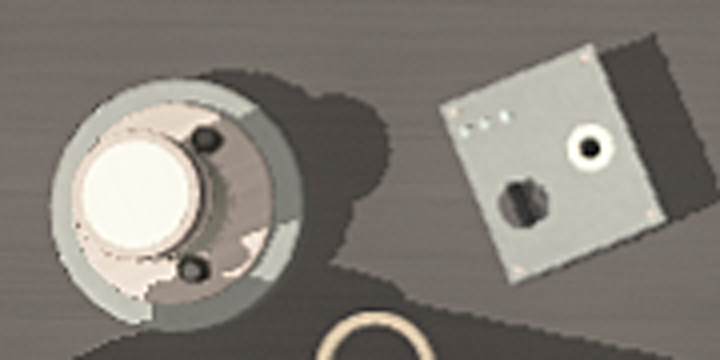

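Run:
```python
from h import *
print('hole top',ray('top',(247.4,206.9),.07),'scene',ray('scene',(262.2,198.7),.07))
a=cv2.imread('pics/scene0.png')
print('lid',ray('top',(134.2,218.6),.161))
print('sty top handle top',ray('top',(355.3,204.3),.138),'collar',ray('top',(350.5,206.2),.072))
print('sty scene',ray('scene',(150.3,174.5),.138),ray('scene',(151.5,197.5),.072))
g=[cv2.resize(cv2.imread('pics/%s0.png'%n)[y:y+40,x:x+50],None,fx=8,fy=8,interpolation=cv2.INTER_CUBIC) for n,y,x in (('scene',168,130),('scene',185,240),('top',190,330),('top',190,225))]
cv2.imwrite('pics/crop3.png',np.vstack([np.hstack(g[:2]),np.hstack(g[2:])])[:, :800][:640])
cv2.imwrite('pics/crop3.png',cv2.resize(cv2.imread('pics/crop3.png'),(750,600)))
```

```text
hole top [ 0.52228216 -0.03343278] scene [ 0.53106718 -0.02746831]
lid [0.47671043 0.2714531 ]
sty top handle top [ 0.52902953 -0.33336528] collar [ 0.52963549 -0.33407921]
sty scene [ 0.53163287 -0.32315723] [ 0.54179284 -0.3248248 ]
```

View pics/crop3.png

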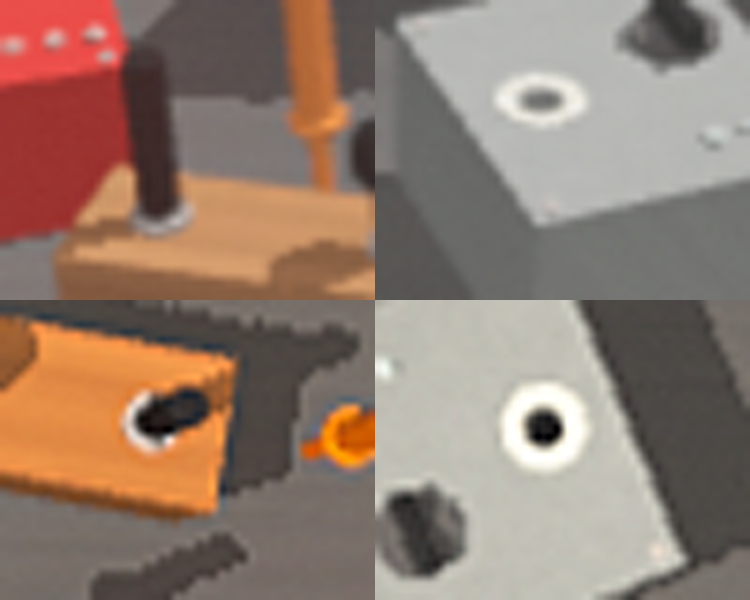

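```bash
cat >> h.py <<'E'
from scipy.spatial.transform import Rotation as Ro
def delta(target, Rt=None, frm=None):
    s=ctrl.get_state(); R=Ro.from_rotvec(s['tool_rot']); p=s['position'] if frm is None else np.array(frm)
    print('t_cm',np.round(R.inv().apply(np.array(target)-p)*100,2), end=' ')
    if Rt is not None: print('rot',np.round((R.inv()*Rt).as_rotvec(),3),end='')
    print()
def down(jaw): # jaw angle in world xy
    y=np.array([np.cos(jaw),np.sin(jaw),0]);x=np.array([0,0,-1.]);z=np.cross(x,y); return Ro.from_matrix(np.c_[x,y,z])
E
python3 - <<'E'
from h import *
for n,a,b in (('hole',(246.95,206.45),(261.65,197.85)),('collar',(350.65,205.65),(151.2,196.2))):
  z=.07 if n=='hole' else .074
  print(n,ray('top',a,z),ray('scene',b,z))
s=ctrl.get_state();R=Ro.from_rotvec(s['tool_rot']);print(R.as_matrix().round(3))
y=R.as_matrix()[:,1]; j=np.arctan2(y[1],y[0]);print('jaw',np.degrees(j))
delta([.479,.273,.19],down(j))
E
```

```text
hole [ 0.52357324 -0.03209555] [ 0.52702007 -0.02902816]
collar [ 0.53106624 -0.33409806] [ 0.53853948 -0.32611451]
[[ 0.     0.33   0.944]
 [ 0.     0.944 -0.33 ]
 [-1.     0.     0.   ]]
jaw 70.70273088652587
t_cm [  3.26 -23.41  36.18] rot [-0.  0. -0.]
```

Emit:
step_arm(
  increments=[0, -2.34, 3.6, 0, 0, 0, 0, -2.34, 3.6, 0, 0, 0, 0, -2.34, 3.6, 0, 0, 0, 0, -2.34, 3.6, 0, 0, 0, 0, -2.34, 3.6, 0, 0, 0, 0, -2.34, 3.6, 0, 0, 0, 0, -2.34, 3.6, 0, 0, 0, 0, -2.34, 3.6, 0, 0, 0, 0, -2.34, 3.6, 0, 0, 0, 0.8, -2.34, 3.78, 0, 0, 0, 1.2, 0, 0, 0, 0, 0, 0, 0, 0, 0, 0, 0],
  fingers=0,
  force=30,
)

```text
time: 2.7
position: [0.4779, 0.2733, 0.2015]
tool_rot: [0.264, 1.557, -0.265]
ft_force: [-0.4, -0.4, 0.1]
grip_width: 0.008
```

Run:
```python
from h import *
save('scene','s1.png');save('top','t1.png')
a=cv2.imread('pics/scene0.png')
p=cv2.imread('pics/s1.png')[120:240,320:440];q=cv2.imread('pics/t1.png')[160:280,75:195]
cv2.imwrite('pics/c4.png',np.hstack([cv2.resize(x,None,fx=3,fy=3) for x in (p,q)]))
s=ctrl.get_state();print(s['position'],s['tool_rot'],s['ft_force'],s['grip_width'],s['time'])
delta([.479,.273,.17])
for c in ['scene','top']: print([(round(d['score'],2),np.round(w(c,d['xyz']),3)) for d in ctrl.spot_point(c,'lid_top')])
```

```text
[0.47806965 0.27455339 0.20266386] [ 0.26274191  1.55528587 -0.26204325] [ 0.4775809  -0.0481794   0.75627413] 0.0015168880886925896 2.8
t_cm [ 3.27 -0.12  0.14] 
[(0.95, array([0.481, 0.28 , 0.16 ])), (0.64, array([ 0.708, -0.326, -0.   ])), (0.48, array([ 0.729,  0.123, -0.005]))]
[(0.53, array([ 0.727,  0.116, -0.001])), (0.45, array([0.483, 0.271, 0.162]))]
```

View pics/c4.png

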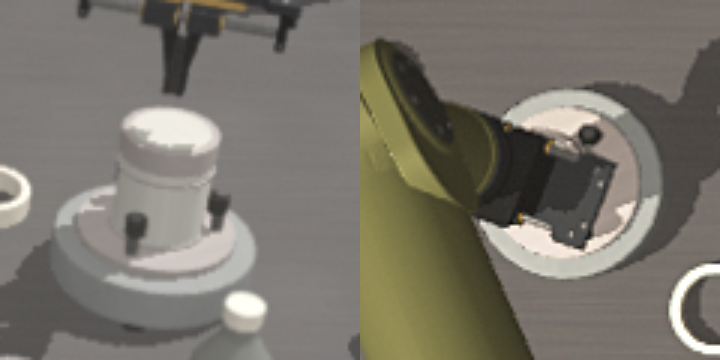

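Emit:
step_arm(
  increments=[1.2, 0.1, 0.2, 0, 0, 0, 1.2, 0, 0, 0, 0, 0, 1.0, 0, 0, 0, 0, 0, 0.4, 0, 0, 0, 0, 0, 0.2, 0, 0, 0, 0, 0, 0.1, 0, 0, 0, 0, 0, 0.1, 0, 0, 0, 0, 0, 0.1, 0, 0, 0, 0, 0],
)

```text
time: 3.9
position: [0.4814, 0.2734, 0.1612]
tool_rot: [0.265, 1.554, -0.264]
ft_force: [-2.8, -2.2, 7.5]
grip_width: 0.005
```

Emit:
step_arm(
  increments=[0.1, 0, 0, 0, 0, 0, 0.1, 0, 0, 0, 0, 0, 0.1, 0, 0, 0, 0, 0, 0.1, 0, 0, 0, 0, 0, 0.1, 0, 0, 0, 0, 0, 0.05, 0, 0, 0, 0, 0],
)

```text
time: 4.65
position: [0.4813, 0.2734, 0.1557]
tool_rot: [0.265, 1.554, -0.264]
ft_force: [-2.9, -1.8, 8.0]
grip_width: 0.007
```

Emit:
step_arm(
  increments=[0.1, 0, 0, 0, 0, 0, 0.05, 0, 0, 0, 0, 0, 0.05, 0, 0, 0, 0, 0],
)

```text
time: 5.03
position: [0.4814, 0.2734, 0.1544]
tool_rot: [0.265, 1.554, -0.264]
ft_force: [-3.9, -2.9, 13.1]
grip_width: 0.007
```

Emit:
step_arm(
  increments=[0.05, 0, 0, 0, 0, 0, 0, 0, 0, 0, 0, 0],
)

```text
time: 5.28
position: [0.4814, 0.2734, 0.1544]
tool_rot: [0.265, 1.554, -0.263]
ft_force: [-5.6, -3.2, 12.8]
grip_width: 0.005
```

Emit:
step_arm(
  increments=[0.05, 0, 0, 0, 0, 0, 0, 0, 0, 0, 0, 0],
)

```text
time: 5.52
position: [0.4814, 0.2734, 0.1543]
tool_rot: [0.265, 1.554, -0.263]
ft_force: [-6.4, -3.5, 16.1]
grip_width: 0.002
```

Emit:
step_arm(
  increments=[0.1, 0, 0, 0, 0, 0, 0.05, 0, 0, 0, 0, 0, 0, 0, 0, 0, 0, 0],
)

```text
time: 5.9
position: [0.4814, 0.2734, 0.1543]
tool_rot: [0.266, 1.554, -0.263]
ft_force: [-7.8, -5.0, 21.9]
grip_width: 0.005
```

Emit:
step_arm(
  increments=[-1, 0, 0, 0, 0, 0, -2, 0, 0, 0, 0, 0, -3, 0, 0, 0, 0, 0, -3, 0, 0, 0, 0, 0],
)

```text
time: 6.4
position: [0.4812, 0.2734, 0.2404]
tool_rot: [0.264, 1.554, -0.264]
ft_force: [0.5, -0.1, 0.9]
grip_width: 0.003
```

Run:
```python
from h import *
save('scene','s2.png')
cv2.imwrite('pics/c5.png',np.hstack([cv2.resize(cv2.imread('pics/'+f)[140:230,330:415],None,fx=4,fy=4) for f in ('scene0.png','s2.png')]))
s=ctrl.get_state();print(s['position'],s['joint_positions'],s['time'])
R=down(0);
for j in (0,180): delta([.535,-.331,.235],down(np.radians(j)))
```

```text
[0.48312663 0.27454336 0.2450374 ] [-0.76129384  0.10170368  0.21283598  1.6703361  -0.02242889  1.36454554
  0.68885442] 6.45
t_cm [  0.78 -55.44  24.91] rot [ 1.234 -0.    -0.008]
t_cm [  0.78 -55.44  24.91] rot [-1.908  0.009 -0.   ]
```

View pics/c5.png

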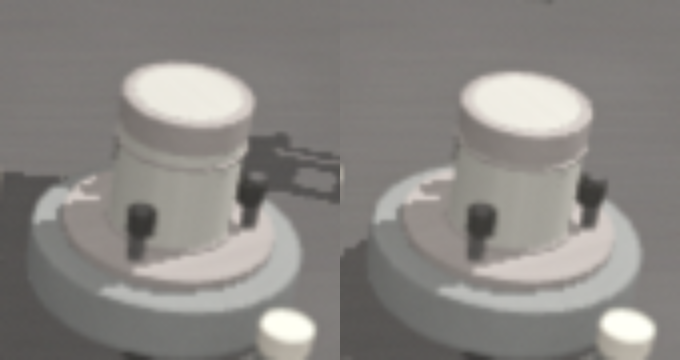

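Emit:
step_arm(
  increments=[0, -4.62, 2.08, 0, 0, 0, 0, -4.62, 2.08, 0, 0, 0, 0, -4.62, 2.08, 0, 0, 0, 0, -4.62, 2.08, 0, 0, 0, 0, -4.62, 2.08, 0, 0, 0, 0, -4.62, 2.08, 0, 0, 0, 0, -4.62, 2.08, 0, 0, 0, 0, -4.62, 2.08, 0, 0, 0, 0, -4.62, 2.08, 0, 0, 0, 0, -4.62, 2.08, 0, 0, 0, 0, -4.62, 2.08, 0, 0, 0, 0, -4.62, 2.08, 0, 0, 0],
  fingers=55,
)

```text
time: 7.95
position: [0.534, -0.3338, 0.2395]
tool_rot: [0.264, 1.554, -0.264]
ft_force: [0.6, 0.3, 0.3]
grip_width: 0.549
```

Emit:
step_arm(
  increments=[0, 0, 0, 0.154, 0, 0, 0, 0, 0, 0.154, 0, 0, 0, 0, 0, 0.154, 0, 0, 0, 0, 0, 0.154, 0, 0, 0, 0, 0, 0.154, 0, 0, 0, 0, 0, 0.154, 0, 0, 0, 0, 0, 0.154, 0, 0, 0, 0, 0, 0.154, 0, 0, 0, 0, 0, 0, 0, 0],
)

```text
time: 9.07
position: [0.5338, -0.3323, 0.2392]
tool_rot: [1.206, 1.211, -1.207]
ft_force: [0.2, 0.3, 0.3]
grip_width: 0.548
```

Run:
```python
from h import *
save('scene','s3.png');save('top','t3.png')
p=cv2.imread('pics/s3.png')[110:230,80:220];q=cv2.imread('pics/t3.png')[140:260,280:420]
cv2.imwrite('pics/c6.png',np.hstack([cv2.resize(x,None,fx=2.8,fy=2.8,interpolation=cv2.INTER_CUBIC) for x in (p,q)]))
s=ctrl.get_state();print(s['position'],s['tool_rot'],s['joint_positions'],s['time'],s['grip_width'])
for c in ['scene','top']: print([(round(d['score'],2),np.round(w(c,d['xyz']),3)) for d in ctrl.spot_point(c,'stylus')])
print(pix('scene',s['position']),pix('top',s['position']))
delta([.535,-.331,.235],down(0))
```

```text
[ 0.53371634 -0.33230276  0.23937729] [ 1.20533915  1.21148369 -1.20557952] [-0.2124212   0.37104822  0.94550786  1.51180479 -0.30211151  1.41313072
  0.75321232] 9.175 0.5474139046649157
[(0.68, array([ 0.449, -0.292, -0.002])), (0.58, array([ 0.527, -0.411, -0.004]))]
[(0.68, array([ 0.358, -0.177,  0.001])), (0.51, array([ 0.535, -0.334,  0.011]))]
[142.41214659 140.36980553] [363.73631448 198.76433289]
t_cm [ 0.45  0.14 -0.13] rot [ 0.004 -0.    -0.   ]
```

View pics/c6.png

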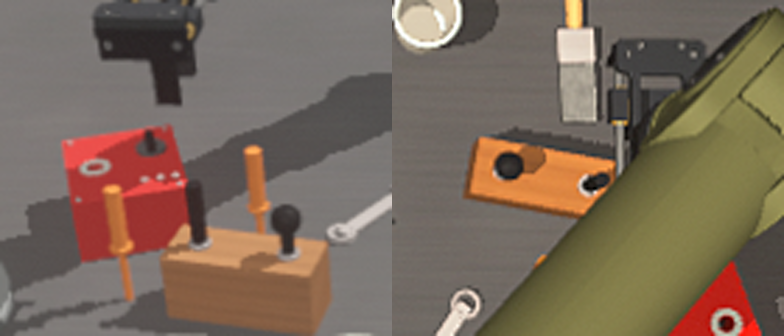

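Run:
```python
from h import *
s=ctrl.get_state();P=s['position']
for dx in (.024,.039):
  for dy in (-.0095,.0095):
    for dz in (0,.03):
      print(dx,dy,dz,pix('scene',P+[dx,dy,dz]).round(1),pix('top',P+[dx,dy,dz]).round(1))
cv2.imwrite('pics/c7.png',cv2.resize(cv2.imread('pics/s3.png')[125:205,115:215],None,fx=7,fy=7,interpolation=cv2.INTER_CUBIC))
for y in (-.322,-.327,-.331,-.334): print(y,[pix('scene',[.535,y,z]).round(1) for z in (.138,.074)],[pix('top',[.535,y,z]).round(1) for z in (.138,.074)])
```

```text
0.024 -0.0095 0 [136.5 144.6] [367.4 189.5]
0.024 -0.0095 0.03 [135.1 133.8] [370.4 188. ]
0.024 0.0095 0 [144.  144.8] [360.  189.4]
0.024 0.0095 0.03 [142.7 133.9] [362.8 187.9]
0.039 -0.0095 0 [135.  147.5] [367.3 183.7]
0.039 -0.0095 0.03 [133.6 136.5] [370.3 182. ]
0.039 0.0095 0 [142.6 147.6] [359.9 183.6]
0.039 0.0095 0.03 [141.3 136.6] [362.7 181.9]
-0.322 [array([150.5, 175.2]), array([153. , 195.5])] [array([351.2, 202.1]), array([346.5, 204.2])]
-0.327 [array([148.6, 175.1]), array([151.1, 195.5])] [array([353. , 202.1]), array([348.2, 204.3])]
-0.331 [array([147.1, 175.1]), array([149.7, 195.4])] [array([354.4, 202.1]), array([349.6, 204.3])]
-0.334 [array([146. , 175.1]), array([148.6, 195.4])] [array([355.5, 202.2]), array([350.6, 204.3])]
```

View pics/c7.png

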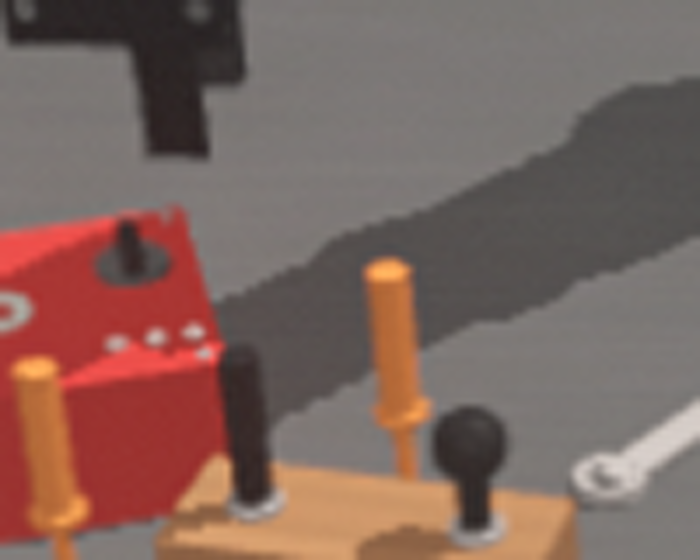

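Emit:
step_arm(
  increments=[2, 0.2, -0.1, 0, 0, 0, 2, 0, 0, 0, 0, 0, 2, 0, 0, 0, 0, 0, 2, 0, 0, 0, 0, 0, 1, 0, 0, 0, 0, 0, 0, 0, 0, 0, 0, 0],
)

```text
time: 10.02
position: [0.5352, -0.3312, 0.1487]
tool_rot: [1.207, 1.211, -1.208]
ft_force: [0.3, 0.9, -0.1]
grip_width: 0.549
```

Run:
```python
from h import *
save('scene','s4.png')
cv2.imwrite('pics/c8.png',cv2.resize(cv2.imread('pics/s4.png')[125:205,115:215],None,fx=7,fy=7,interpolation=cv2.INTER_CUBIC))
P=ctrl.get_state()['position'];print(P)
for dy in (-.0095,.0095): print(pix('scene',P+[.039,dy,0]))
```

```text
[ 0.53561507 -0.331537    0.14955407]
[139.38363329 179.12647949]
[146.70696611 179.29663792]
```

View pics/c8.png

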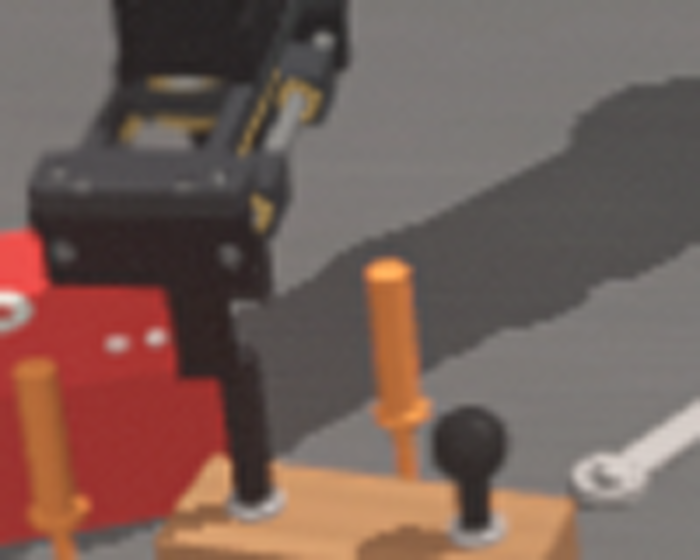

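Emit:
step_arm(
  increments=[1.5, 0, -0.1, 0, 0, 0, 1.5, 0, 0, 0, 0, 0, 1.5, 0, 0, 0, 0, 0, 1.3, 0, 0, 0, 0, 0, 0, 0, 0, 0, 0, 0],
)

```text
time: 10.7
position: [0.5348, -0.3298, 0.09]
tool_rot: [1.207, 1.213, -1.209]
ft_force: [-0.1, 0.4, 0.8]
grip_width: 0.546
```

Emit:
step_arm(
  increments=[0, 0, 0, 0, 0, 0, 0, 0, 0, 0, 0, 0, 0, 0, 0, 0, 0, 0, 0, 0, 0, 0, 0, 0, 0, 0, 0, 0, 0, 0],
  fingers=0,
  force=10,
)

```text
time: 11.32
position: [0.5336, -0.3308, 0.0915]
tool_rot: [1.207, 1.213, -1.21]
ft_force: [-6.1, -0.1, 4.3]
grip_width: 0.179
```

Emit:
step_arm(
  increments=[0, -0.1, 0, 0, 0, 0, 0, -0.1, 0, 0, 0, 0, 0, 0, 0, 0, 0, 0],
)

```text
time: 11.7
position: [0.5334, -0.3306, 0.0915]
tool_rot: [1.208, 1.21, -1.208]
ft_force: [-3.3, -0.9, 2.0]
grip_width: 0.181
```

Emit:
step_arm(
  increments=[0, -0.1, 0, 0, 0, 0, 0, -0.1, 0, 0, 0, 0, 0, 0, 0, 0, 0, 0],
  force=40,
)

```text
time: 12.08
position: [0.5325, -0.3298, 0.0916]
tool_rot: [1.208, 1.21, -1.206]
ft_force: [-0.1, -0.9, -1.0]
grip_width: 0.172
```

Force relieved; lift (rod is 60 mm deep in the block).

Emit:
step_arm(
  increments=[-1, 0, 0, 0, 0, 0, -1.5, 0, 0, 0, 0, 0, -2, 0, 0, 0, 0, 0, -2, 0, 0, 0, 0, 0, -2, 0, 0, 0, 0, 0, -2, 0, 0, 0, 0, 0, -2, 0, 0, 0, 0, 0, 0, 0, 0, 0, 0, 0],
)

```text
time: 13.08
position: [0.5324, -0.3311, 0.2186]
tool_rot: [1.208, 1.207, -1.206]
ft_force: [-0.3, 0.1, -1.1]
grip_width: 0.173
```

Run:
```python
from h import *
save('scene','s5.png')
cv2.imwrite('pics/c9.png',cv2.resize(cv2.imread('pics/s5.png')[100:230,90:220],None,fx=4.5,fy=4.5,interpolation=cv2.INTER_CUBIC))
s=ctrl.get_state();P=s['position'];print(P,s['ft_force'],s['grip_width'],s['joint_positions'].round(2))
delta([.525,-.031,.22],down(0))
```

```text
[ 0.53185792 -0.330561    0.21716602] [-0.84095778  1.26554908 -0.20800209] 0.1730166000869507 [-0.22  0.38  0.94  1.55 -0.31  1.37  0.76]
t_cm [ -0.29  -0.62 -29.96] rot [ 0.002  0.    -0.001]
```

View pics/c9.png

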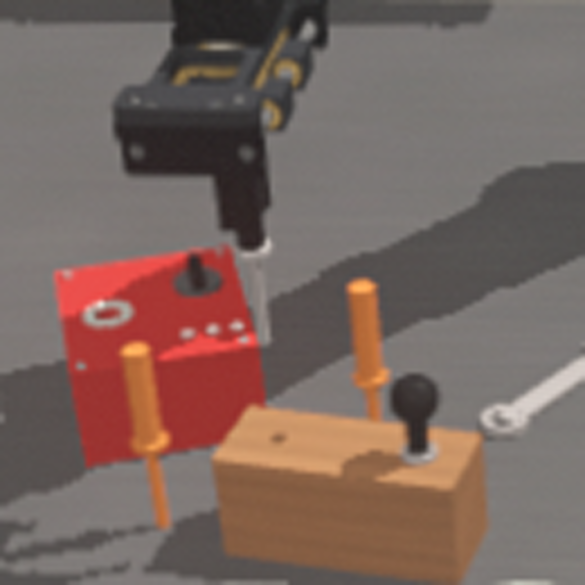

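Emit:
step_arm(
  increments=[-3, 0, 0, 0, 0, 0, 0, -0.1, -3, 0, 0, 0, 0, -0.1, -4, 0, 0, 0, 0, -0.1, -4, 0, 0, 0, 0, -0.1, -4, 0, 0, 0, 0, -0.1, -4, 0, 0, 0, 0, -0.1, -4, 0, 0, 0, 0, 0, -4, 0, 0, 0, 0, 0, -3, 0, 0, 0, 2, 0, 0, 0, 0, 0, 2, 0, 0, 0, 0, 0, 1, 0, 0, 0, 0, 0],
)

```text
time: 14.62
position: [0.5238, -0.0303, 0.1947]
tool_rot: [1.206, 1.212, -1.21]
ft_force: [0.0, 0.1, 0.1]
grip_width: 0.174
```

Emit:
step_arm(
  increments=[1.5, 0, 0, 0, 0, 0, 1, 0, 0, 0, 0, 0, 0, 0, 0, 0, 0, 0],
)

```text
time: 15.0
position: [0.5244, -0.0305, 0.1708]
tool_rot: [1.207, 1.211, -1.209]
ft_force: [0.1, 0.1, 0.4]
grip_width: 0.175
```

```bash
cat > v.py <<'E'
from h import *
import sys
n=sys.argv[1]
save('scene','s%s.png'%n);save('top','t%s.png'%n)
p=cv2.imread('pics/s%s.png'%n)[150:230,225:315];q=cv2.imread('pics/t%s.png'%n)[170:250,205:295]
cv2.imwrite('pics/d%s.png'%n,np.hstack([cv2.resize(x,None,fx=4.4,fy=4.4,interpolation=cv2.INTER_CUBIC) for x in (p,q)]))
s=ctrl.get_state();P=s['position'];print(P,s['ft_force'],s['grip_width'],s['time'])
tip=P-[0,0,.081]
print('tip',pix('scene',tip),pix('top',tip),'hole',pix('scene',[.525,-.031,.07]))
E
python3 v.py 6
```

```text
[ 0.52524875 -0.03049829  0.17187423] [-0.03561131 -0.49922926 -0.37529853] 0.17722942271708367 15.1
tip [261.23852187 190.96163896] [246.28402997 205.21611658] hole [260.93365204 197.41636333]
```

View pics/d6.png

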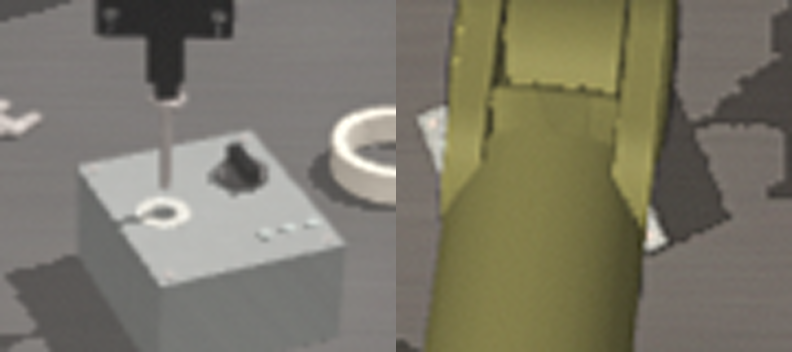

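Emit:
step_arm(
  increments=[1.0, 0, 0, 0, 0, 0, 0.2, 0, 0, 0, 0, 0, 0, 0, 0, 0, 0, 0],
)

```text
time: 15.48
position: [0.5248, -0.0304, 0.1593]
tool_rot: [1.207, 1.21, -1.208]
ft_force: [-0.2, -0.6, -0.5]
grip_width: 0.172
```

```bash
sed -i 's/p=cv2.*/p=cv2.imread("pics\/s%s.png"%n)[160:220,230:300]/; s/cv2.imwrite.*/cv2.imwrite("pics\/d%s.png"%n,cv2.resize(p,None,fx=10,fy=10,interpolation=cv2.INTER_CUBIC))/' v.py; python3 v.py 7
```

```text
[ 0.52508642 -0.03040464  0.15968824] [-0.3768779  -0.05568827 -1.63128853] 0.1771324022226476 15.575
tip [261.20403244 194.74364882] [246.32665418 205.65389702] hole [260.93365204 197.41636333]
```

View pics/d7.png

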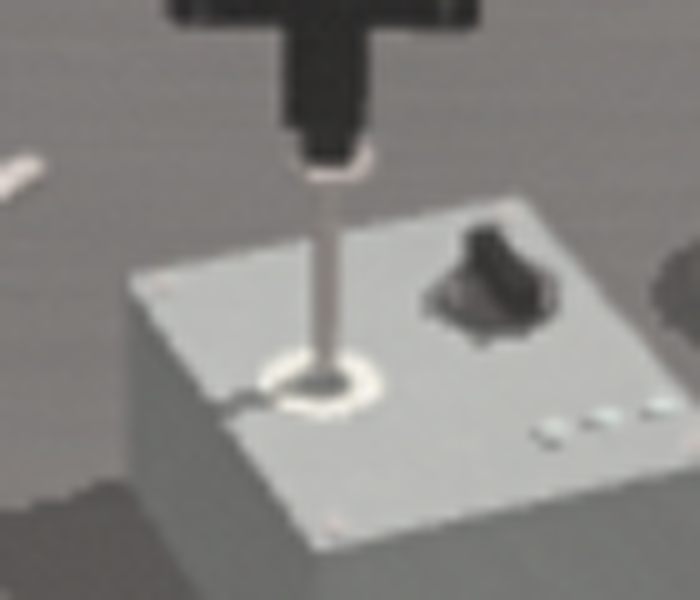

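Emit:
step_arm(
  increments=[0.3, 0, 0, 0, 0, 0, 0.3, 0, 0, 0, 0, 0, 0.3, 0, 0, 0, 0, 0, 0.3, 0, 0, 0, 0, 0, 0.3, 0, 0, 0, 0, 0, 0, 0, 0, 0, 0, 0],
)

```text
time: 16.32
position: [0.5248, -0.0304, 0.1443]
tool_rot: [1.207, 1.21, -1.208]
ft_force: [0.4, -1.5, -0.8]
grip_width: 0.175
```

```bash
python3 v.py 8
```

```text
[ 0.5250111  -0.03042486  0.14458042] [ 0.37918741  0.45057807 -0.32645232] 0.17590253473727982 16.425
tip [261.11024498 199.40347806] [246.42584119 206.1434575 ] hole [260.93365204 197.41636333]
```

View pics/d8.png

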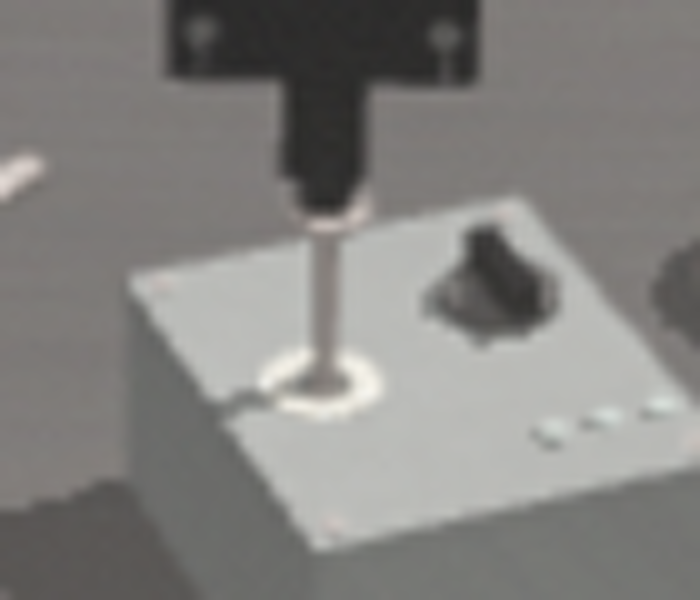

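Emit:
step_arm(
  increments=[0.3, 0, 0, 0, 0, 0, 0.3, 0, 0, 0, 0, 0, 0.3, 0, 0, 0, 0, 0, 0.3, 0, 0, 0, 0, 0, 0.3, 0, 0, 0, 0, 0, 0, 0, 0, 0, 0, 0],
)

```text
time: 17.18
position: [0.5248, -0.0304, 0.1293]
tool_rot: [1.207, 1.21, -1.208]
ft_force: [0.5, 0.1, -0.9]
grip_width: 0.173
```

Emit:
step_arm(
  increments=[0.2, 0, 0, 0, 0, 0, 0.2, 0, 0, 0, 0, 0, 0, 0, 0, 0, 0, 0],
)

```text
time: 17.55
position: [0.5252, -0.0304, 0.1258]
tool_rot: [1.208, 1.21, -1.207]
ft_force: [-0.2, -0.6, 1.0]
grip_width: 0.177
```

Emit:
step_arm(
  increments=[0.2, 0, 0, 0, 0, 0, 0, 0, 0, 0, 0, 0],
)

```text
time: 17.8
position: [0.5251, -0.0304, 0.1237]
tool_rot: [1.208, 1.21, -1.207]
ft_force: [-1.0, -0.4, 2.9]
grip_width: 0.175
```

Emit:
step_arm(
  increments=[0.2, 0, 0, 0, 0, 0, 0, 0, 0, 0, 0, 0],
)

```text
time: 18.05
position: [0.5251, -0.0304, 0.1217]
tool_rot: [1.208, 1.21, -1.207]
ft_force: [-0.1, 0.3, 4.1]
grip_width: 0.176
```

Emit:
step_arm(
  increments=[0.2, 0, 0, 0, 0, 0, 0, 0, 0, 0, 0, 0],
)

```text
time: 18.3
position: [0.5253, -0.0304, 0.1202]
tool_rot: [1.208, 1.21, -1.207]
ft_force: [-1.2, 0.8, 8.3]
grip_width: 0.165
```

Emit:
step_arm(
  increments=[0.1, 0, 0, 0, 0, 0, 0, 0, 0, 0, 0, 0],
)

```text
time: 18.55
position: [0.5256, -0.0305, 0.1201]
tool_rot: [1.209, 1.21, -1.207]
ft_force: [-2.2, 0.3, 13.2]
grip_width: 0.176
```

Emit:
step_arm(
  increments=[0, 0, 0, 0, 0, 0, 0, 0, 0, 0, 0, 0, 0, 0, 0, 0, 0, 0, 0, 0, 0, 0, 0, 0],
)

```text
time: 19.05
position: [0.5255, -0.0304, 0.1201]
tool_rot: [1.209, 1.21, -1.207]
ft_force: [-3.6, 0.6, 14.0]
grip_width: 0.174
```

```bash
python3 v.py 9
```

```text
[ 0.5255438  -0.0304554   0.12008656] [-3.82299865  0.6494689  13.45798785] 0.16907074152112248 19.15
tip [260.95612603 206.97155048] [246.58564393 206.69504792] hole [260.93365204 197.41636333]
```

View pics/s9.png

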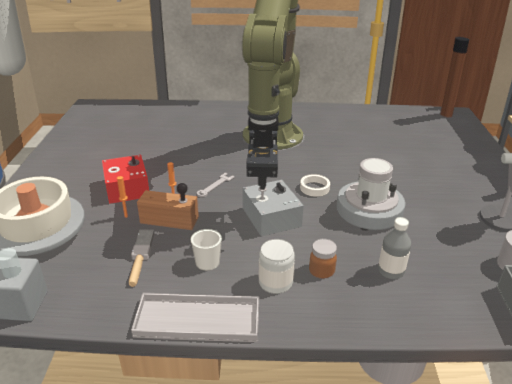

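View pics/d9.png

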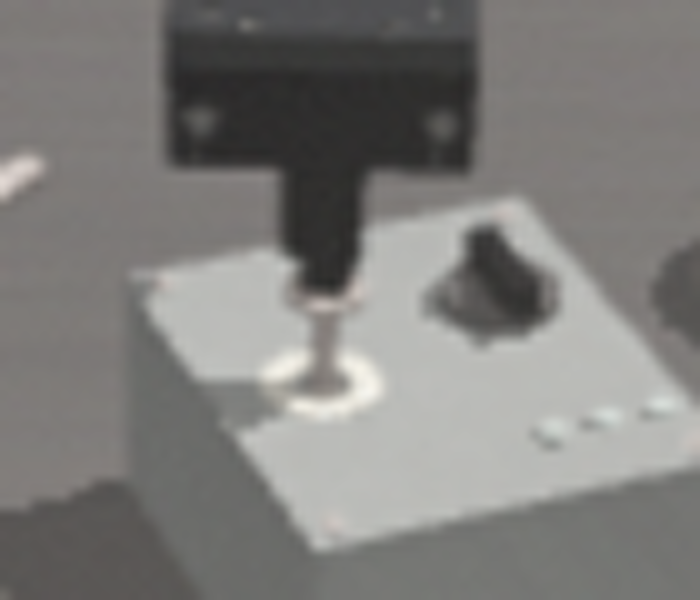

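The full scene picture shows everything else where it was. The pin stands upright in the hole at about (262,198). The force holds steady at 13–14 N with no further travel, so the button is on its stop.

```bash
python3 -c "
from bench import ctrl
print(ctrl.close_job())"
```

```text
the job is handed in; nothing more can be done
None
```

I finished the job and handed it in after about 19 s, with the gripper still holding the pin and the button pressed down. The system reports no verdict.

- **Lid:** I pressed it with closed fingers until the fingertips stopped at 154.3 mm. The push then rose from 13 to 22 N with no further travel. The picture afterwards shows the skirt down on the bead.
- **Pin:** I took the black straight-handled pin from the rest, leaving the ball-topped stub and both orange look-alikes alone. It went into the hole of the grey control box, not the red one.
- **Button:** It met the spring force over about 6 mm, then stopped hard. The push held steady at 13–14 N, where the spring alone needs 5 N at the stop, and the grip did not slip. There is a small sideways force of about 4 N.
- **Disagreements:** The two cameras differed by up to about 8 mm on the pin and about 4 mm on the hole. I settled this by checking the fingertips against the known arm pose. The top camera could not see the hole during insertion because the arm was in the way, so only the scene camera confirmed it.
- **Other things on the bench:** They look unmoved in the last scene picture.

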